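# Gauge the clamp stud of a gas-drying canister

## Robot

A 7-joint arm with a two-finger parallel gripper is mounted at the origin on the work surface. World frame = base frame: x ahead of the robot, y to its left, z up, the work surface at z = 0. Lengths are in mm, angles in rad, forces in N, time in s.
With the tool pointing down it reaches from about 400 to 875 mm from the base axis. Payload 4.4 kg.
Tool frame: the origin (TCP) lies at the very end of the fingers, on their centre line; the grasp point (between the pads) lies 19 mm behind it; z points along the fingers, y is the line along which they close (so a half turn about z gives the same grasp; the last joint's range is limited). The gripper opens to 85 mm and grips with 20 to 120 N. Pads are 22 mm wide; open, the fingers measure 114 mm over their backs; the gripper's body (76 mm by 85 mm) begins 54 mm behind the grasp point. The pads swing forward as they close: fully open they stand 13 mm farther back than shut.
Start: joints at [1.246, 0.628, 0.038, 1.517, -0.027, 0.996, -0.02], TCP at [166.376, -628.36, 231.313] pointing down, gripper open.
Joint ranges: [-3.06, 3.06], [-0.37, 2.12], [-1.25, 1.32], [0.18, 2.47], [-1.1, 4.24], [0.23, 1.98], [-2.94, 2.94]. Speed limits (rad/s): [2.57, 2.57, 3.14, 3.14, 3.14, 3.14, 3.14].

## Interface

Orientations are given as [roll, pitch, yaw] about the fixed x, y, z axes, in that order (R = Rz(yaw) Ry(pitch) Rx(roll)).
In Python, from cell import read_state, get_image, camera_params, finish_job gives the robot as it stands.
- The arm moves only by the tool arm_command, never from a script. Its argument "deltas" is a list of rows, each an object of numbers: "dx", "dy", "dz": the shift along the world's x, y, z in m; "yaw": the turn about the world's z in degrees; "jaw": the opening, from 0 (shut) to 1 (fully open). A call has 1 to 20 rows; each row is the pose to reach, as a shift and turn from the pose commanded when the call began; what a row does not reach only later rows make up. A row lasts 1/10 s, in which the tool goes at most 50 mm and 8.59 degrees, less where a joint would pass 70% of its speed; a pose out of reach is approached as far as the arm can. A call with a gripper value outside its range is refused whole. The fingers move at their own pace and stop on an object; the grip force is fixed at half the most. Time passes only in rows, so rows that repeat a pose let the fingers close. It gives the time, the measured TCP pose, the force, the opening and the grip force at its end, in the units of the state.
- read_state(): the state, without advancing time (a new reading comes with each control period).
- get_image(name): name is "side" or "top" or "wrist"; returns (picture, depth): 480x640x3 uint8, red, green, blue; 480x640 float32, mm along the optical axis (not along the pixel's ray), 0 where there is no reading.
- camera_params(name): a dict with "camera_matrix" (3x3 intrinsics, pixels), "extrinsics" (4x4, takes a point from camera to world coordinates). Camera axes: x right, y down, z forward; pixel columns grow to the right and rows downward; lengths in mm; the calibration is good to about 2 mm. A picture is of the moment at which its call begins: read the wrist's pose just before it. camera_params takes no time and is no camera call; for the wrist camera it gives the pose at the moment of the call.
- finish_job(): hands the job in; it is judged then, once.
The state is a dict: "clock": time; "qpos": joint angles; "qd": joint speeds; "tau": joint torques, N m; "eef_pos": TCP position; "tool_rot": TCP orientation; "force": force on the tool from outside, world axes, zero at the start; "torque": the same for the moment, N m; "width": finger opening in mm; "gripper_force": force on a finger pad.
Only numpy, scipy, OpenCV 4.12 (cv2) and the standard library are available. Lean on these libraries where they do the work, as an engineer would, in place of code of your own. Each camera call takes 0.05 s, during which the arm holds its last target. There are 200 camera calls.

## Task

Check the thread of the canister's centre stud with the large ring gauge: set it level on the stud, screw it on clockwise until resistance rises and it is finger-tight against the shoulder, without forcing it. Then count half a turn back so that it is not left locked, let go and leave it on the thread. Leave the other tools and parts on the bench where they are.

Things in the scene. Friction and masses are not known exactly. Their poses are not given: they have to be found in the camera images.
- ring_gauge: The large thread ring gauge, loose on the bench: plain steel ring with dark knurling, outside 56 mm, height 24 mm, bore 32 mm with a coarse two-start right-hand thread (lead 12 mm a turn: half a turn is 6 mm of height), 0.2 to 0.4 kg. Origin: centre of its underside, z along the bore. It lies and is used z up; grip it across its diameter from above, at any yaw.
- small_ring: A smaller ring gauge, outside diameter 40 mm, height 15 mm, a bystander. Origin: centre of its underside.
- handwheel: The canister's five-lobed black clamp handwheel with a steel hub, 76 mm across, 30 mm high, lying on the bench; a bystander. Origin: centre of its underside.
- plug_gauge: A double-ended plug gauge lying on the bench, 120 mm long, 22 mm thick, a bystander. Origin: middle of its underside, x along it.
- wrench: A spanner lying on the bench, 190 mm long, a bystander. Origin: middle of its underside.
- wash_bottle: A white wash bottle with a red cap, 64 mm across, 150 mm tall, a bystander. Origin: centre of its underside.
- carton: A small carton, 75 x 110 x 50 mm, a bystander. Origin: centre of its underside.
- canister: The gas-drying canister, fixed to the bench: a round aluminium pot 140 mm across at the foot with a bolted steel cover 136 mm across whose top is 74.5 mm above the bench, and two gas ports on its flanks. Origin: centre of its underside, z up.
- shoulder: The fixed steel boss on the cover, 43 mm across; its flat top, 86 mm above the bench, is the shoulder where the gauge stops. Origin: centre of its lower face, 74.5 mm above the bench. Past first touch (0.1 Nm) up to 1 rad of slack turns, then the torque climbs steeply; each 0.1 Nm over the running torque adds some 7 N on the shoulder. Finger-tight is 0.3 to 0.55 Nm; over 60 N is forcing it.
- stud: The fixed upright steel centre stud: two-start right-hand thread, 30 mm outside, 23 mm core, lead 12 mm (clockwise from above goes down), up to 18 mm above the shoulder. Origin: on its axis at the level of the shoulder's top, 86 mm above the bench, z up. The gauge has about 1 mm of play on it all round and up to 1 rad of slack on reversing. Friction holds the gauge wherever it is let go.
- stud_tip (a point): Centre of the stud's tapered tip, 30 mm above the shoulder, 16 mm wide here and 23 mm wide 6 mm lower. A gauge lowered over it at any yaw rests level on the thread with its underside 8 to 14 mm above the shoulder, 0.6 to 1.2 turns from it; one that stops 17 mm up or higher hangs off-centre on the taper and drops when turned and lightly pushed.

How it is judged (in metres and radians):
On the way, in this order (a step that is already met when the one before it is completed fails the run):
1. the ring gauge stands level on the stud's thread, off the shoulder (horizontal distance between ring_gauge and stud below 0.003 m and angle between ring_gauge's own z axis and vertical below 0.08 rad and z of ring_gauge in the frame of stud between 0.004 and 0.015 m), for 0.2 s.
2. screwed down to the shoulder and finger-tight: drawn on to the shoulder by the thread, with more than 15 N on the shoulder and 10 N on the stud's thread (horizontal distance between ring_gauge and stud below 0.003 m and angle between ring_gauge's own z axis and vertical below 0.06 rad and z of ring_gauge in the frame of stud below 0.001 m and contact force between ring_gauge and shoulder above 15 N and contact force between ring_gauge and stud above 10 N), for 0.1 s.
At the end, for the whole second after the job is handed in: The ring gauge is level on the stud's thread (axis within 3 mm, tilt under 0.06 rad), half a turn back from finger-tight (underside 2.5 to 8 mm above the shoulder; half a turn less the thread's slack lifts it 4 to 6 mm), let go and at rest (horizontal distance between ring_gauge and stud below 0.003 m and angle between ring_gauge's own z axis and vertical below 0.06 rad and z of ring_gauge in the frame of stud between 0.0025 and 0.008 m and linear speed of ring_gauge below 0.01 m/s); the robot touches nothing.
It fails at once if the gauge forced on the shoulder: pressed on it with more than 60 N (contact force between ring_gauge and shoulder above 60 N).
It fails at once if the gauge forced on the thread: more than 60 N between it and the stud (contact force between ring_gauge and stud above 60 N).
It fails at once if another tool or part moved more than 30 mm (distance of any of small_ring, handwheel, plug_gauge, wrench, wash_bottle, carton from where it was at the start of the episode above 0.03 m).
It also fails if it takes over 72 s, if anything falls off the work surface, if the arm or the gripper's body presses on something with over 40 N, if the wrist force passes 120 N, or if a joint passes its speed limit or range.

## Working session

There is one attempt and no reset: what is moved stays moved. The work goes in short steps, Python scripts to look and compute and a tool call to move; the robot and the scene stay as the last step left them, time stands still between calls to the robot, and variables do not carry over. Pictures are saved under pics/ and viewed, at most 10 in all, crops included, and the job is handed in when it is done.

Besides the shell and the picture viewer there is one more tool, called as name(argument=value, ...) on one line, values as JSON. arm_command: Moves the arm, as the interface text tells. Its arguments: {"type":"object","properties":{"deltas":{"type":"array"}},"required":["deltas"]}

```bash
mkdir -p pics
python3 - <<'E'
from cell import *
import cv2,numpy as np
s=read_state();print(s)
ims=[]
for n in("side","top"):
    p,d=get_image(n);c=camera_params(n);print(n,np.round(c["camera_matrix"],1).tolist(),np.round(c["extrinsics"],3).tolist())
    cv2.imwrite(f"pics/{n}0.png",p[...,::-1]);np.save(f"pics/{n}0.npy",d)
E
```

```text
{'clock': 0.0, 'qpos': array([ 1.24619267,  0.62931289,  0.03842385,  1.51840812, -0.02701941,
        0.99628077, -0.01996751]), 'qd': array([ 0.00047888,  0.00053806,  0.00066069,  0.00172718,  0.00141719,
        0.0010654 , -0.0002724 ]), 'tau': array([ 5.39496232e-04, -5.63404047e+01,  1.22623801e+00, -1.93441486e+01,
        1.08669096e-02,  1.03110331e-02, -2.11395326e-05]), 'eef_pos': array([ 166.23039408, -627.72436205,  230.39745456]), 'tool_rot': array([-3.13970062e+00, -2.95947726e-06,  2.58839321e-01]), 'force': array([-0.15082563,  0.76308938, -0.12837638]), 'torque': array([ 0.02935332, -0.02153501, -0.03850653]), 'gripper_force': 0.0, 'width': 85.28769762100924}
side [[581.0, 0.0, 324.3], [0.0, 581.0, 238.2], [0.0, 0.0, 1.0]] [[0.954, -0.213, 0.209, 316.047], [-0.298, -0.706, 0.643, -842.388], [0.011, -0.676, -0.737, 1112.557], [0.0, 0.0, 0.0, 1.0]]
top [[453.6, 0.0, 321.2], [0.0, 453.6, 232.4], [0.0, 0.0, 1.0]] [[0.014, -0.997, 0.078, 515.47], [-1.0, -0.013, 0.019, 19.509], [-0.018, -0.078, -0.997, 1172.349], [0.0, 0.0, 0.0, 1.0]]
```

View pics/top0.png

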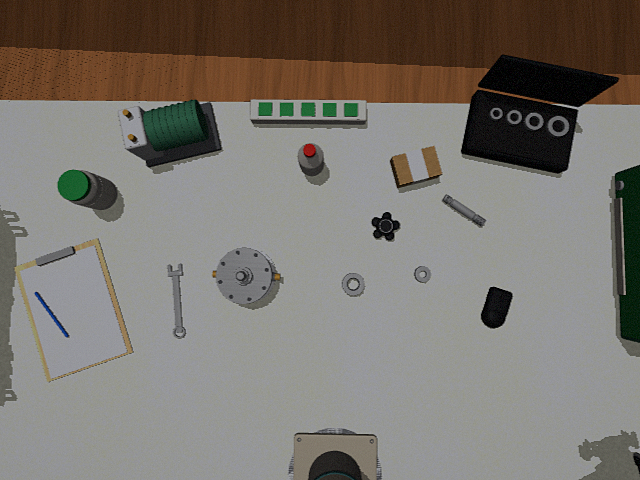

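View pics/side0.png

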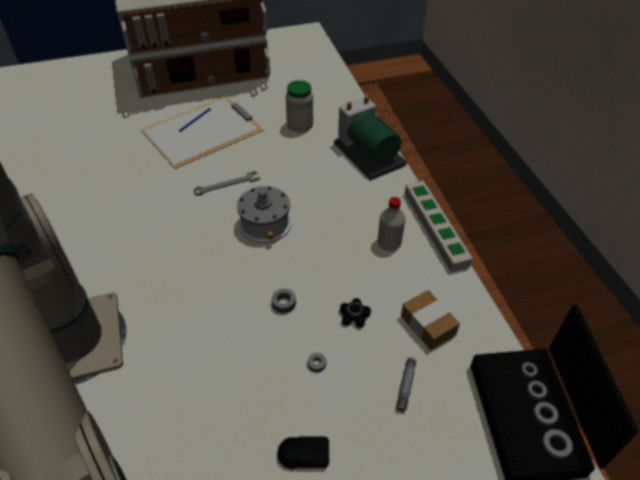

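Top view: ring gauge at (353,284), canister at (244,276) with stud tip about (242,275), small ring at (422,274), handwheel at (385,226). In the side view: ring (284,300), stud (263,196).

```bash
cat > h.py <<'E'
import numpy as np,cv2
from cell import *
def ray(c,u,v,z):
    K,E=c["camera_matrix"],c["extrinsics"]
    d=E[:3,:3]@np.linalg.solve(K,[u,v,1.]);o=E[:3,3]
    return o+d*(z-o[2])/d[2]
def cloud(c,d):
    K,E=np.array(c["camera_matrix"]),np.array(c["extrinsics"])
    v,u=np.indices(d.shape);p=np.stack([(u-K[0,2])/K[0,0]*d,(v-K[1,2])/K[1,1]*d,d],-1)
    return p@E[:3,:3].T+E[:3,3]
E
python3 - <<'E'
from h import *
for n,boxes in(("top",dict(ring=(335,265,372,304),stud=(208,240,280,310))),("side",dict(ring=(265,282,303,318),stud=(225,175,300,245)))):
    c=camera_params(n);P=cloud(c,np.load(f"pics/{n}0.npy"))
    for k,(a,b,e,f) in boxes.items():
        Q=P[b:f,a:e].reshape(-1,3)
        for lo,hi in((-10,8),(12,40)) if k=="ring" else ((62,80),(81,92),(95,130)):
            q=Q[(Q[:,2]>lo)&(Q[:,2]<hi)]
            if len(q): print(n,k,lo,hi,len(q),q.mean(0).round(1),q.min(0).round(1),q.max(0).round(1), ((q.min(0)+q.max(0))/2).round(1))
c=camera_params("wrist");print(c["camera_matrix"],c["extrinsics"].round(3),read_state()["eef_pos"])
for r in [ray(camera_params("top"),353,284.5,24),ray(camera_params("side"),284,298,24),ray(camera_params("top"),242,275,116),ray(camera_params("side"),263,192,116)]:print(r.round(1))
E
```

```text
top ring -10 8 1135 [ 4.752e+02 -4.170e+01 -2.000e-01] [426.2 -88.5  -6.8] [524.6   5.    7.7] [ 4.754e+02 -4.180e+01  4.000e-01]
top ring 12 40 299 [476.6 -40.8  23.1] [448.2 -68.4  12.3] [503.8 -13.   30.8] [476.  -40.7  21.5]
top stud 62 80 2193 [494.5 226.   74.4] [428.1 159.8  64.4] [560.9 295.8  80. ] [494.5 227.8  72.2]
top stud 81 92 146 [496.1 222.7  85.4] [436.4 169.   81. ] [553.  281.5  92. ] [494.7 225.2  86.5]
top stud 95 130 128 [495.1 224.9 109.1] [481.7 211.9  96.3] [507.8 240.3 121.6] [494.7 226.1 108.9]
side ring -10 8 972 [480.5 -30.8  -1.2] [426.8 -92.1  -8.8] [536.2  35.7   8. ] [ 4.815e+02 -2.820e+01 -4.000e-01]
side ring 12 40 361 [477.6 -46.8  20.8] [450.2 -75.3  12.1] [505.7 -15.8  28.3] [477.9 -45.5  20.2]
side stud 62 80 1435 [494.6 214.4  72.5] [428.3 151.9  62.1] [565.1 295.3  80. ] [496.7 223.6  71. ]
side stud 81 92 95 [495.8 215.   84.9] [446.8 164.1  81.1] [548.9 271.7  91.6] [497.8 217.9  86.4]
side stud 95 130 108 [495.5 218.2 106.3] [481.3 206.5  96. ] [511.5 232.9 119.2] [496.4 219.7 107.6]
[[384.87414613   0.         321.49394838]
 [  0.         384.87414613 236.55661575]
 [  0.           0.           1.        ]] [[ 2.56000e-01 -9.31000e-01 -2.59000e-01  2.30778e+02]
 [-9.67000e-01 -2.47000e-01 -6.70000e-02 -6.10452e+02]
 [-1.00000e-03  2.67000e-01 -9.64000e-01  3.72933e+02]
 [ 0.00000e+00  0.00000e+00  0.00000e+00  1.00000e+00]] [ 166.22444771 -627.81464512  230.49274257]
[474.9 -40.5  24. ]
[478.9 -46.2  24. ]
[496.2 222.4 116. ]
[498.2 220.5 116. ]
```

arm_command(deltas=[{"dx": 0.02, "dy": 0.038, "dz": 0, "yaw": 5, "jaw": 1}, {"dx": 0.05, "dy": 0.09, "dz": 0, "yaw": 10, "jaw": 1}, {"dx": 0.07, "dy": 0.132, "dz": 0, "yaw": 15, "jaw": 1}, {"dx": 0.09, "dy": 0.17, "dz": 0, "yaw": 20, "jaw": 1}, {"dx": 0.11, "dy": 0.21, "dz": 0, "yaw": 25, "jaw": 1}, {"dx": 0.13, "dy": 0.25, "dz": -0.01, "yaw": 30, "jaw": 1}, {"dx": 0.15, "dy": 0.285, "dz": -0.02, "yaw": 35, "jaw": 1}, {"dx": 0.17, "dy": 0.32, "dz": -0.03, "yaw": 40, "jaw": 1}, {"dx": 0.19, "dy": 0.36, "dz": -0.04, "yaw": 45, "jaw": 1}, {"dx": 0.21, "dy": 0.4, "dz": -0.05, "yaw": 50, "jaw": 1}, {"dx": 0.23, "dy": 0.435, "dz": -0.06, "yaw": 55, "jaw": 1}, {"dx": 0.25, "dy": 0.47, "dz": -0.07, "yaw": 60, "jaw": 1}, {"dx": 0.27, "dy": 0.51, "dz": -0.08, "yaw": 65, "jaw": 1}, {"dx": 0.285, "dy": 0.54, "dz": -0.09, "yaw": 70, "jaw": 1}, {"dx": 0.3, "dy": 0.565, "dz": -0.1, "yaw": 75, "jaw": 1}, {"dx": 0.307, "dy": 0.58, "dz": -0.1, "yaw": 75, "jaw": 1}, {"dx": 0.31, "dy": 0.586, "dz": -0.1, "yaw": 75, "jaw": 1}, {"dx": 0.31, "dy": 0.586, "dz": -0.1, "yaw": 75, "jaw": 1}, {"dx": 0.31, "dy": 0.586, "dz": -0.1, "yaw": 75, "jaw": 1}])

```text
clock: 2.0
eef_pos: [475.8, -43.6, 131.3]
tool_rot: [-3.141, 0.001, 1.566]
force: [-0.4, 0.2, 0.6]
width: 85.4
gripper_force: 0.0
```

Run:
```python
from h import *
s=read_state();print(s["clock"],s["eef_pos"],s["tool_rot"],s["qpos"],s["force"],s["torque"])
c=camera_params("wrist");p,d=get_image("wrist");cv2.imwrite("pics/w1.png",p[...,::-1]);np.save("pics/w1.npy",d)
P=cloud(c,d);Q=P.reshape(-1,3);Q=Q[d.reshape(-1)>0]
q=Q[(np.hypot(Q[:,0]-476,Q[:,1]+42)<45)&(Q[:,2]>12)&(Q[:,2]<40)]
print(len(q),q.mean(0),(q.min(0)+q.max(0))/2,q.max(0)-q.min(0),np.median(q[:,2]))
```

```text
2.0 [475.76783608 -43.55865152 131.33702923] [-3.14090081e+00  8.47827974e-04  1.56631149e+00] [ 0.22856271  0.55674324 -0.28253128  2.07880182  0.29053969  0.5435044
 -0.26820681] [-0.37919763  0.22741431  0.64631394] [-0.03981317  0.06450239 -0.00958061]
4300 [474.87475371 -39.21067381  22.87704539] [474.84203121 -40.19025885  19.24274385] [56.60513187 56.41993832 14.45993891] 23.629407237815855
```

View pics/w1.png

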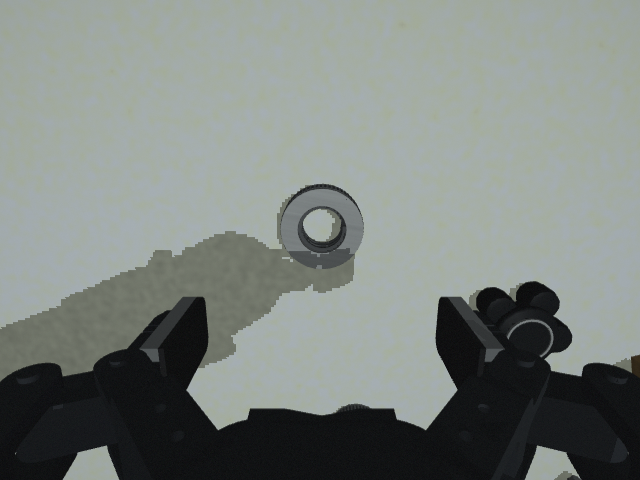

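Wrist view: ring top face centred about (321,227), fingers either side at x 207/437, handwheel well clear at (525,320).

Run:
```python
from h import *
c=camera_params("wrist");d=np.load("pics/w1.npy");P=cloud(c,d)
m=((d>0)&(np.hypot(P[...,0]-475,P[...,1]+40)<36)&(P[...,2]>18)).astype(np.uint8)
cs,h=cv2.findContours(m,cv2.RETR_CCOMP,cv2.CHAIN_APPROX_NONE)
for k in cs:
    if len(k)<60: continue
    w=np.array([ray(c,u,v,24)[:2] for u,v in k[:,0]],np.float32);print(len(k),cv2.minEnclosingCircle(w),cv2.fitEllipse(w))
```

```text
930 ((473.9870300292969, -217.69256591796875), 152.9033660888672) ((474.69512939453125, -211.70066833496094), (97.72749328613281, 347.6563720703125), 89.77762603759766)
240 ((474.9395446777344, -39.823081970214844), 28.441043853759766) ((474.8744812011719, -40.00394058227539), (55.15082550048828, 56.05569076538086), 0.1158575713634491)
131 ((475.109619140625, -40.152252197265625), 16.376232147216797) ((475.0123291015625, -39.30075454711914), (26.6387939453125, 30.420217514038086), 116.80091857910156)
```

arm_command(deltas=[{"dx": -0.001, "dy": 0.0035, "dz": -0.03, "jaw": 1}, {"dx": -0.001, "dy": 0.0035, "dz": -0.07, "jaw": 1}, {"dx": -0.001, "dy": 0.0035, "dz": -0.1, "jaw": 1}, {"dx": -0.001, "dy": 0.0035, "dz": -0.115, "jaw": 1}, {"dx": -0.001, "dy": 0.0035, "dz": -0.122, "jaw": 1}, {"dx": -0.001, "dy": 0.0035, "dz": -0.127, "jaw": 1}, {"dx": -0.001, "dy": 0.0035, "dz": -0.127, "jaw": 1}])

```text
invalid input at $.deltas[0]: expected keys dx, dy, dz, yaw, jaw
```

arm_command(deltas=[{"jaw": 0.5}, {"jaw": 0.4}, {"jaw": 0.3}, {"jaw": 0.3}, {"jaw": 0.3}, {"jaw": 0.3}, {"jaw": 0.3}, {"jaw": 0.3}])

```text
invalid input at $.deltas[0]: expected keys dx, dy, dz, yaw, jaw
```

arm_command(deltas=[{"dx": -0.001, "dy": 0.0035, "dz": -0.03, "yaw": 0, "jaw": 1}, {"dx": -0.001, "dy": 0.0035, "dz": -0.07, "yaw": 0, "jaw": 1}, {"dx": -0.001, "dy": 0.0035, "dz": -0.1, "yaw": 0, "jaw": 1}, {"dx": -0.001, "dy": 0.0035, "dz": -0.115, "yaw": 0, "jaw": 1}, {"dx": -0.001, "dy": 0.0035, "dz": -0.122, "yaw": 0, "jaw": 1}, {"dx": -0.001, "dy": 0.0035, "dz": -0.127, "yaw": 0, "jaw": 1}, {"dx": -0.001, "dy": 0.0035, "dz": -0.127, "yaw": 0, "jaw": 1}])

```text
clock: 2.75
eef_pos: [474.6, -40.2, 3.9]
tool_rot: [-3.14, 0.0, 1.566]
force: [-0.3, 0.1, 0.2]
width: 85.2
gripper_force: 0.0
```

arm_command(deltas=[{"dx": 0, "dy": 0, "dz": 0, "yaw": 0, "jaw": 0.5}, {"dx": 0, "dy": 0, "dz": 0, "yaw": 0, "jaw": 0.3}, {"dx": 0, "dy": 0, "dz": 0, "yaw": 0, "jaw": 0.3}, {"dx": 0, "dy": 0, "dz": 0, "yaw": 0, "jaw": 0.3}, {"dx": 0, "dy": 0, "dz": 0, "yaw": 0, "jaw": 0.3}, {"dx": 0, "dy": 0, "dz": 0, "yaw": 0, "jaw": 0.3}, {"dx": 0, "dy": 0, "dz": 0, "yaw": 0, "jaw": 0.3}])

```text
clock: 3.45
eef_pos: [475.7, -39.4, 5.4]
tool_rot: [3.14, 0.001, 1.567]
force: [-0.3, -1.0, 7.3]
width: 54.0
gripper_force: 62.2
```

arm_command(deltas=[{"dx": 0, "dy": 0, "dz": 0.01, "yaw": 0, "jaw": 0.3}, {"dx": 0, "dy": 0, "dz": 0.04, "yaw": 0, "jaw": 0.3}, {"dx": 0, "dy": 0, "dz": 0.08, "yaw": 0, "jaw": 0.3}, {"dx": 0.001, "dy": 0.02, "dz": 0.12, "yaw": 0, "jaw": 0.3}, {"dx": 0.005, "dy": 0.05, "dz": 0.15, "yaw": 0, "jaw": 0.3}, {"dx": 0.01, "dy": 0.09, "dz": 0.17, "yaw": 0, "jaw": 0.3}, {"dx": 0.015, "dy": 0.13, "dz": 0.18, "yaw": 0, "jaw": 0.3}, {"dx": 0.02, "dy": 0.165, "dz": 0.185, "yaw": 0, "jaw": 0.3}, {"dx": 0.02, "dy": 0.19, "dz": 0.186, "yaw": 0, "jaw": 0.3}, {"dx": 0.02, "dy": 0.2, "dz": 0.186, "yaw": 0, "jaw": 0.3}, {"dx": 0.02, "dy": 0.205, "dz": 0.186, "yaw": 0, "jaw": 0.3}, {"dx": 0.02, "dy": 0.205, "dz": 0.186, "yaw": 0, "jaw": 0.3}, {"dx": 0.02, "dy": 0.205, "dz": 0.186, "yaw": 0, "jaw": 0.3}])

```text
clock: 4.75
eef_pos: [495.2, 164.1, 190.0]
tool_rot: [-3.141, 0.002, 1.566]
force: [0.4, -1.0, -2.9]
width: 54.1
gripper_force: 64.3
```

Run:
```python
from h import *
s=read_state();print(s["clock"],s["eef_pos"],s["tool_rot"],s["qpos"],s["force"],s["torque"])
c=camera_params("wrist");p,d=get_image("wrist");cv2.imwrite("pics/w2.png",p[...,::-1]);np.save("pics/w2.npy",d)
P=cloud(c,d);Q=P[d>0]
q=Q[(np.hypot(Q[:,0]-496,Q[:,1]-222)<40)];
for lo,hi in((60,80),(81,92),(95,112),(113,122)):
    r=q[(q[:,2]>lo)&(q[:,2]<hi)]
    if len(r): print(lo,len(r),r.mean(0),(r.min(0)+r.max(0))/2,r.max(0)-r.min(0))
```

```text
4.75 [495.21058151 164.0741408  189.99251002] [-3.14060360e+00  1.57486325e-03  1.56561791e+00] [-0.10332459  0.52584258 -0.39707399  1.90982278  0.28624494  0.76270195
 -0.66642059] [ 0.40223157 -1.04078787 -2.94444717] [ 0.02562157  0.00258324 -0.00768967]
60 8270 [497.37426078 221.18577363  74.36637099] [496.05320865 222.05267174  74.34142533] [79.82534559 79.75636448  5.20897322]
81 1678 [493.26524122 228.62677827  85.78563624] [492.99777986 227.53453868  85.70838398] [42.46669813 42.27707187  4.90727168]
95 1068 [493.21819339 228.13756226 103.4476545 ] [493.36046596 227.44702951 104.37017346] [29.6813007  29.70745062 15.22029999]
113 983 [493.04534061 227.76022525 115.41113048] [493.19535884 227.63998302 115.64196941] [19.81213207 19.75753105  5.27978842]
```

View pics/w2.png

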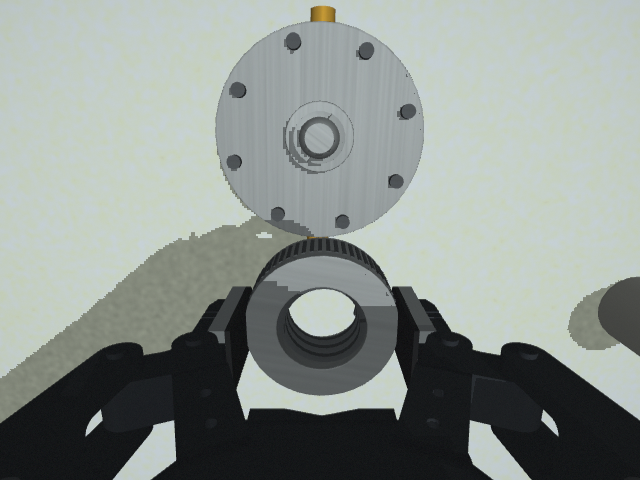

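Wrist view: stud tip at (320,137) on the cover, ring held level at (322,325) between the pads.

Run:
```python
from h import *
c=camera_params("wrist");d=np.load("pics/w2.npy");P=cloud(c,d)
Q=P[(d>0)];q=Q[np.hypot(Q[:,0]-495,Q[:,1]-164)<24]
print(np.histogram(q[:,2],bins=np.arange(180,230,2)))
zt=np.median(q[q[:,2]>200][:,2]);print(zt)
def fit(m,z):
    cs,h=cv2.findContours(m.astype(np.uint8),cv2.RETR_CCOMP,cv2.CHAIN_APPROX_NONE)
    for k in cs:
        if len(k)<60: continue
        w=np.array([ray(c,u,v,z)[:2] for u,v in k[:,0]],np.float32);print(z,len(k),np.round(cv2.minEnclosingCircle(w)[0],1),cv2.minEnclosingCircle(w)[1],cv2.fitEllipse(w))
top=(d>0)&(np.abs(P[...,2]-zt)<3)&(np.hypot(P[...,0]-495,P[...,1]-164)<29.5)
fit(top,zt)
fit((d>0)&(np.abs(P[...,2]-86)<2.5)&(np.hypot(P[...,0]-493,P[...,1]-227)<30),86)
fit((d>0)&(P[...,2]>114.)&(np.hypot(P[...,0]-493,P[...,1]-227)<30),116)
# plane tilt of ring top
t=P[top];A=np.c_[t[:,:2]-t[:,:2].mean(0),np.ones(len(t))];print(np.linalg.lstsq(A,t[:,2],rcond=None)[0])
```

```text
(array([   0,    1,   37,   22,  115,  232,  222,  136,  288,  232,  283,
        510,  657, 2441, 5104,   21,    0,    0,    0,    0,    0,    0,
          0,    0]), array([180, 182, 184, 186, 188, 190, 192, 194, 196, 198, 200, 202, 204,
       206, 208, 210, 212, 214, 216, 218, 220, 222, 224, 226, 228]))
267.4400559167097
267.4400559167097 482 [494.4 175. ] 15.305726051330566 ((494.2548828125, 174.82278442382812), (4.654582500457764, 44.15931701660156), 89.4268569946289)
267.4400559167097 149 [515.4 180.3] 4.788157939910889 ((515.0380249023438, 181.02931213378906), (5.235247611999512, 10.200753211975098), 87.66957092285156)
267.4400559167097 136 [474.3 180.7] 4.067547798156738 ((474.495361328125, 181.28167724609375), (5.168173313140869, 8.179120063781738), 94.31554412841797)
86 196 [493.2 227.6] 21.36708641052246 ((493.22882080078125, 227.6695556640625), (42.10024642944336, 42.17374801635742), 26.88577651977539)
86 152 [493.2 227.2] 16.75052261352539 ((493.1027526855469, 227.3022918701172), (32.4594612121582, 32.76456832885742), 113.98341369628906)
116 119 [493.  227.6] 9.478835105895996 ((493.08306884765625, 227.74716186523438), (17.427936553955078, 17.52387809753418), 19.300888061523438)
[-9.17974997e-04  4.34249249e-02  2.67681437e+02]
```

Run:
```python
from h import *
c=camera_params("wrist");d=np.load("pics/w2.npy");P=cloud(c,d)
top=(d>0)&(np.abs(P[...,2]-208.5)<3)&(np.hypot(P[...,0]-495,P[...,1]-165)<33)
t=P[top];zt=np.median(t[:,2]);A=np.c_[t[:,:2]-t[:,:2].mean(0),np.ones(len(t))];print(zt,np.linalg.lstsq(A,t[:,2],rcond=None)[0],(t.min(0)+t.max(0))/2,t.max(0)-t.min(0))
cs,h=cv2.findContours(top.astype(np.uint8),cv2.RETR_CCOMP,cv2.CHAIN_APPROX_NONE)
for k in cs:
    if len(k)<100: continue
    w=np.array([ray(c,u,v,zt)[:2] for u,v in k[:,0]],np.float32);print(len(k),cv2.minEnclosingCircle(w),cv2.fitEllipse(w))
```

```text
208.30036005031394 [-1.03043590e-03 -1.10564706e-03  2.08239137e+02] [495.01677347 163.13706905 208.50061527] [62.7039377  56.65928903  5.99843704]
550 ((494.9255065917969, 167.90614318847656), 32.54805374145508) ((494.4064636230469, 163.96990966796875), (55.54277801513672, 58.6929817199707), 93.2457046508789)
319 ((494.5329895019531, 163.83914184570312), 16.37013053894043) ((494.3522644042969, 164.267822265625), (28.851905822753906, 31.975793838500977), 156.34779357910156)
```

arm_command(deltas=[{"dx": 0, "dy": 0.005, "dz": 0, "yaw": 8, "jaw": 0.3}, {"dx": 0, "dy": 0.01, "dz": 0, "yaw": 16, "jaw": 0.3}, {"dx": 0, "dy": 0.015, "dz": 0, "yaw": 24, "jaw": 0.3}, {"dx": 0, "dy": 0.02, "dz": 0, "yaw": 32, "jaw": 0.3}, {"dx": 0, "dy": 0.025, "dz": 0, "yaw": 40, "jaw": 0.3}, {"dx": 0, "dy": 0.03, "dz": 0, "yaw": 48, "jaw": 0.3}, {"dx": 0, "dy": 0.035, "dz": 0, "yaw": 56, "jaw": 0.3}, {"dx": 0, "dy": 0.04, "dz": 0, "yaw": 64, "jaw": 0.3}, {"dx": 0, "dy": 0.045, "dz": 0, "yaw": 72, "jaw": 0.3}, {"dx": 0, "dy": 0.05, "dz": 0, "yaw": 80, "jaw": 0.3}, {"dx": 0, "dy": 0.055, "dz": 0, "yaw": 88, "jaw": 0.3}, {"dx": 0, "dy": 0.06, "dz": 0, "yaw": 96, "jaw": 0.3}, {"dx": 0, "dy": 0.07, "dz": 0, "yaw": 104, "jaw": 0.3}, {"dx": 0, "dy": 0.08, "dz": 0, "yaw": 112, "jaw": 0.3}, {"dx": 0, "dy": 0.09, "dz": 0, "yaw": 120, "jaw": 0.3}, {"dx": 0, "dy": 0.1, "dz": 0, "yaw": 128, "jaw": 0.3}, {"dx": 0, "dy": 0.11, "dz": 0, "yaw": 136, "jaw": 0.3}, {"dx": 0, "dy": 0.12, "dz": 0, "yaw": 144, "jaw": 0.3}, {"dx": 0, "dy": 0.125, "dz": 0, "yaw": 152, "jaw": 0.3}, {"dx": 0, "dy": 0.127, "dz": 0, "yaw": 160, "jaw": 0.3}])

```text
clock: 6.8
eef_pos: [495.9, 292.0, 189.9]
tool_rot: [-3.141, -0.001, -1.919]
force: [-0.2, 0.6, -2.6]
width: 54.1
gripper_force: 64.3
```

arm_command(deltas=[{"dx": 0, "dy": 0, "dz": 0, "yaw": 8, "jaw": 0.3}, {"dx": 0, "dy": 0, "dz": 0, "yaw": 16, "jaw": 0.3}, {"dx": 0, "dy": 0, "dz": 0, "yaw": 20, "jaw": 0.3}, {"dx": 0, "dy": 0, "dz": 0, "yaw": 20, "jaw": 0.3}, {"dx": 0, "dy": 0, "dz": 0, "yaw": 20, "jaw": 0.3}])

```text
clock: 7.3
eef_pos: [495.9, 291.9, 189.9]
tool_rot: [3.141, -0.001, -1.577]
force: [0.5, 0.2, -2.5]
width: 54.1
gripper_force: 64.3
```

```bash
cat > m.py <<'E'
from h import *
def meas(name,ringxy,zt,stud=(493,226)):
    s=read_state();print(s["clock"],s["eef_pos"],s["tool_rot"],s["qpos"].round(3),s["force"].round(1),s["torque"].round(3))
    c=camera_params("wrist");p,d=get_image("wrist");cv2.imwrite(f"pics/{name}.png",p[...,::-1]);np.save(f"pics/{name}.npy",d)
    P=cloud(c,d)
    for lab,xy,z,rad,tol in(("ring",ringxy,zt,33,3),("boss",stud,86,30,2.5),("tip",stud,116,30,2)):
        m=(d>0)&(abs(P[...,2]-z)<tol)&(np.hypot(P[...,0]-xy[0],P[...,1]-xy[1])<rad)
        if m.sum()<50: continue
        z=np.median(P[m][:,2]) if lab=="ring" else z
        for k in cv2.findContours(m.astype(np.uint8),cv2.RETR_CCOMP,cv2.CHAIN_APPROX_NONE)[0]:
            if len(k)<90: continue
            w=np.array([ray(c,u,v,z)[:2] for u,v in k[:,0]],np.float32);e=cv2.minEnclosingCircle(w);f=cv2.fitEllipse(w)
            print(lab,round(z,1),len(k),np.round(e[0],1),round(e[1],1),np.round(f[0],1),np.round(f[1],1))
E
python3 -c "
from m import *
s=read_state();meas('w3',s['eef_pos'][:2],208.3)"
```

```text
7.3 [495.85108664 291.90922799 189.93482924] [ 3.14138314e+00 -1.08502227e-03 -1.57729171e+00] [ 0.075  0.847 -1.174  1.756  0.858  1.153  1.764] [ 0.5  0.2 -2.5] [0.021 0.03  0.072]
ring 208.1 554 [496.  289.5] 32.5 [495.  292.5] [55.5 58.5]
ring 208.1 298 [494.7 292.4] 16.2 [494.8 292.2] [28.9 31.9]
boss 86 198 [493.1 227.5] 21.4 [493.1 227.5] [42.1 42.2]
boss 86 153 [492.8 228. ] 16.8 [493.  227.7] [32.4 32.8]
tip 116 113 [493.2 227.6] 9.4 [493.1 227.5] [17.4 17.7]
```

arm_command(deltas=[{"dx": 0, "dy": -0.01, "dz": 0, "yaw": 7, "jaw": 0.3}, {"dx": 0, "dy": -0.022, "dz": 0, "yaw": 14, "jaw": 0.3}, {"dx": -0.001, "dy": -0.035, "dz": 0, "yaw": 21, "jaw": 0.3}, {"dx": -0.001, "dy": -0.048, "dz": -0.01, "yaw": 28, "jaw": 0.3}, {"dx": -0.0017, "dy": -0.058, "dz": -0.02, "yaw": 35, "jaw": 0.3}, {"dx": -0.0017, "dy": -0.063, "dz": -0.03, "yaw": 42, "jaw": 0.3}, {"dx": -0.0017, "dy": -0.0648, "dz": -0.04, "yaw": 50, "jaw": 0.3}, {"dx": -0.0017, "dy": -0.0648, "dz": -0.05, "yaw": 50, "jaw": 0.3}, {"dx": -0.0017, "dy": -0.0648, "dz": -0.05, "yaw": 50, "jaw": 0.3}, {"dx": -0.0017, "dy": -0.0648, "dz": -0.05, "yaw": 50, "jaw": 0.3}])

```text
clock: 8.35
eef_pos: [493.7, 228.7, 140.4]
tool_rot: [-3.141, 0.0, -0.704]
force: [-0.6, 0.3, -1.8]
width: 54.2
gripper_force: 64.3
```

```bash
python3 -c "
from m import *
s=read_state();meas('w4',s['eef_pos'][:2],158.3)"
```

```text
8.35 [493.67303852 228.66278171 140.44432031] [-3.14145828e+00  8.19751626e-05 -7.03540288e-01] [ 0.2    0.914 -1.204  1.885  0.983  1.094  2.597] [-0.6  0.3 -1.8] [0.001 0.009 0.01 ]
ring 158.6 555 [495.7 226.8] 32.5 [492.5 229. ] [55.7 58.5]
ring 158.6 301 [492.2 228.9] 16.0 [492.8 228.7] [27.7 31.8]
boss 86 167 [497.8 223.5] 20.3 [501.2 220.2] [20.8 35.4]
```

View pics/w4.png

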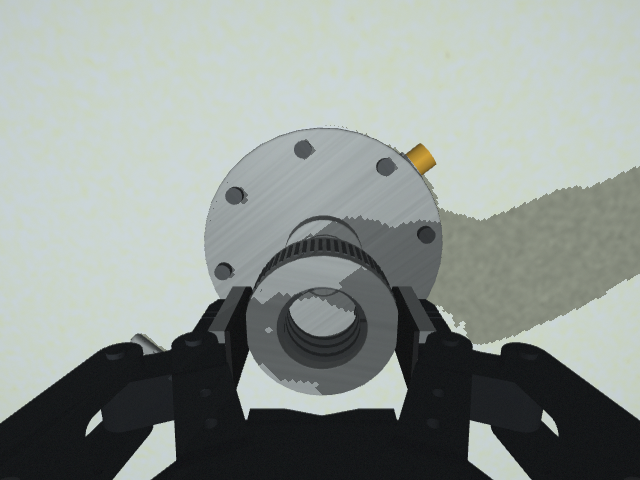

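Ring held at (322,320) over the cover, bore seen over the stud; about 1 mm y correction needed.

arm_command(deltas=[{"dx": 0, "dy": -0.0012, "dz": -0.01, "yaw": 0, "jaw": 0.3}, {"dx": 0, "dy": -0.0012, "dz": -0.018, "yaw": 0, "jaw": 0.3}, {"dx": 0, "dy": -0.0012, "dz": -0.022, "yaw": 0, "jaw": 0.3}, {"dx": 0, "dy": -0.0012, "dz": -0.025, "yaw": 0, "jaw": 0.3}, {"dx": 0, "dy": -0.0012, "dz": -0.027, "yaw": 0, "jaw": 0.3}])

```text
clock: 8.9
eef_pos: [493.6, 227.2, 113.0]
tool_rot: [3.141, 0.0, -0.701]
force: [0.3, -0.2, -1.6]
width: 53.8
gripper_force: 64.3
```

arm_command(deltas=[{"dx": 0, "dy": 0, "dz": -0.001, "yaw": 0, "jaw": 0.3}, {"dx": 0, "dy": 0, "dz": -0.002, "yaw": 0, "jaw": 0.3}, {"dx": 0, "dy": 0, "dz": -0.003, "yaw": 0, "jaw": 0.3}])

```text
clock: 9.2
eef_pos: [493.8, 227.2, 110.4]
tool_rot: [-3.141, -0.0, -0.701]
force: [-0.5, -0.2, -1.5]
width: 54.2
gripper_force: 64.3
```

arm_command(deltas=[{"dx": 0, "dy": 0, "dz": -0.001, "yaw": 0, "jaw": 0.3}, {"dx": 0, "dy": 0, "dz": -0.002, "yaw": 0, "jaw": 0.3}, {"dx": 0, "dy": 0, "dz": -0.003, "yaw": 0, "jaw": 0.3}, {"dx": 0, "dy": 0, "dz": -0.004, "yaw": 0, "jaw": 0.3}])

```text
clock: 9.6
eef_pos: [493.8, 227.1, 106.3]
tool_rot: [-3.141, -0.0, -0.701]
force: [1.3, -1.1, -1.8]
width: 54.1
gripper_force: 64.4
```

arm_command(deltas=[{"dx": 0, "dy": 0, "dz": -0.001, "yaw": 0, "jaw": 0.3}, {"dx": 0, "dy": 0, "dz": -0.002, "yaw": 0, "jaw": 0.3}])

```text
clock: 9.8
eef_pos: [493.8, 227.1, 104.3]
tool_rot: [-3.142, -0.0, -0.701]
force: [0.2, 0.0, -0.8]
width: 54.1
gripper_force: 64.4
```

arm_command(deltas=[{"dx": 0, "dy": 0, "dz": -0.0005, "yaw": 0, "jaw": 0.3}, {"dx": 0, "dy": 0, "dz": -0.001, "yaw": 0, "jaw": 0.3}, {"dx": 0, "dy": 0, "dz": -0.0015, "yaw": 0, "jaw": 0.3}])

```text
clock: 10.1
eef_pos: [493.8, 227.1, 102.8]
tool_rot: [-3.141, -0.0, -0.701]
force: [0.2, 0.1, -1.8]
width: 54.0
gripper_force: 64.4
```

arm_command(deltas=[{"dx": 0, "dy": 0, "dz": -0.0005, "yaw": 0, "jaw": 0.3}, {"dx": 0, "dy": 0, "dz": -0.001, "yaw": 0, "jaw": 0.3}])

```text
clock: 10.3
eef_pos: [493.8, 227.1, 101.8]
tool_rot: [-3.141, -0.0, -0.701]
force: [0.4, -1.0, -1.8]
width: 54.0
gripper_force: 64.4
```

arm_command(deltas=[{"dx": 0, "dy": 0, "dz": -0.0005, "yaw": 0, "jaw": 0.3}, {"dx": 0, "dy": 0, "dz": -0.001, "yaw": 0, "jaw": 0.3}, {"dx": 0, "dy": 0, "dz": -0.001, "yaw": 0, "jaw": 0.3}])

```text
clock: 10.6
eef_pos: [493.8, 227.1, 101.1]
tool_rot: [-3.141, -0.0, -0.701]
force: [0.7, -1.8, 2.0]
width: 54.1
gripper_force: 64.8
```

```bash
python3 -c "
from m import *
s=read_state();meas('w5',s['eef_pos'][:2],s['eef_pos'][2]+18.3)"
```

```text
10.6 [493.82826416 227.14429366 101.1311459 ] [-3.14136377e+00 -4.65145455e-04 -7.01243423e-01] [ 0.179  0.963 -1.156  1.913  1.054  1.043  2.551] [ 0.7 -1.8  2. ] [-0.332 -0.169 -0.016]
ring 119.3 551 [496.  225.4] 32.6 [492.6 227.6] [55.5 58.7]
ring 119.3 313 [492.2 227.6] 16.2 [492.6 227.4] [28.7 32. ]
tip 116 160 [494.1 226.5] 9.4 [493.9 226.8] [17.5 17.7]
tip 116 426 [490.6 229. ] 16.7 [491.3 228.5] [30.5 31.1]
tip 116 355 [500.9 219.7] 25.1 [490.5 229.2] [57.4 59.8]
```

arm_command(deltas=[{"dx": 0, "dy": 0, "dz": 0, "yaw": 0, "jaw": 0.8}, {"dx": 0, "dy": 0, "dz": 0, "yaw": 0, "jaw": 0.8}, {"dx": 0, "dy": 0, "dz": 0, "yaw": 0, "jaw": 0.8}, {"dx": 0, "dy": 0, "dz": -0.001, "yaw": 0, "jaw": 0.8}, {"dx": 0, "dy": 0, "dz": -0.003, "yaw": 0, "jaw": 0.8}])

```text
clock: 11.15
eef_pos: [493.6, 227.3, 97.8]
tool_rot: [-3.141, 0.0, -0.701]
force: [-0.4, 0.8, -0.2]
width: 68.3
gripper_force: 0.0
```

```bash
python3 -c "
from m import *
s=read_state();meas('w6',(493,227.4),119.3)
c=camera_params('wrist');d=np.load('pics/w6.npy');P=cloud(c,d);t=P[(d>0)&(abs(P[...,2]-119)<3)&(np.hypot(P[...,0]-493,P[...,1]-227)<27)&(np.hypot(P[...,0]-493,P[...,1]-227)>17)]
A=np.c_[t[:,:2]-t[:,:2].mean(0),np.ones(len(t))];print(np.linalg.lstsq(A,t[:,2],rcond=None)[0])
"
```

```text
11.15 [493.64082179 227.29248167  97.77592554] [-3.14137408e+00  8.93423154e-05 -7.01024622e-01] [ 0.177  0.967 -1.151  1.915  1.06   1.039  2.547] [-0.4  0.8 -0.2] [0.018 0.01  0.031]
ring 119.4 451 [492.7 227.5] 28.5 [492.3 227.5] [55.2 56.2]
ring 119.4 334 [492.4 227.2] 16.1 [492.6 227.2] [28.4 31.9]
tip 116 327 [489.8 229.2] 16.4 [494.1 227.5] [32.2 36.9]
tip 116 171 [494.2 226.7] 9.3 [493.9 226.9] [17.4 17.6]
tip 116 202 [499.3 228.1] 13.6 [495.1 227.4] [22.1 28.1]
tip 116 338 [502.8 219.2] 24.5 [488.9 229.8] [58.8 63.2]
[1.15323690e-02 7.92826034e-03 1.18970322e+02]
```

View pics/w6.png

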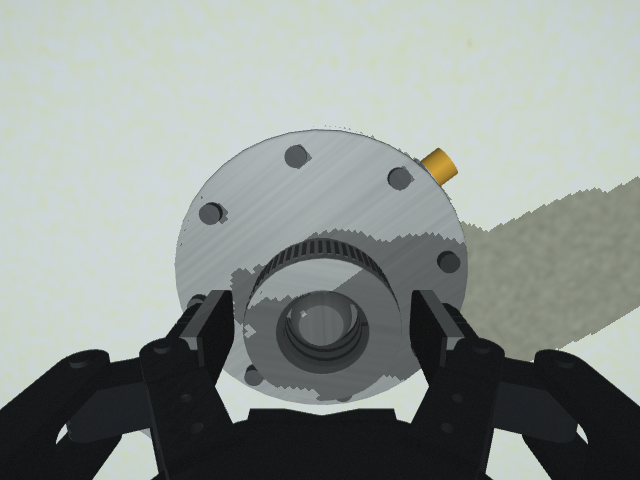

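Ring rests level on the thread around the stud tip (ring bore centred (322,330), tip (322,325)); underside ≈ 9.4 mm above the shoulder. Grip and start turning.

arm_command(deltas=[{"dx": 0, "dy": 0, "dz": 0, "yaw": 0, "jaw": 0.3}, {"dx": 0, "dy": 0, "dz": 0, "yaw": 0, "jaw": 0.3}, {"dx": 0, "dy": 0, "dz": 0, "yaw": 0, "jaw": 0.3}, {"dx": 0, "dy": 0, "dz": 0, "yaw": 0, "jaw": 0.3}, {"dx": 0, "dy": 0, "dz": 0, "yaw": 0, "jaw": 0.3}, {"dx": 0, "dy": 0, "dz": 0, "yaw": 0, "jaw": 0.3}])

```text
clock: 11.8
eef_pos: [493.5, 227.0, 98.0]
tool_rot: [3.141, -0.0, -0.701]
force: [-1.6, -2.2, 5.2]
width: 54.1
gripper_force: 62.6
```

arm_command(deltas=[{"dx": 0, "dy": 0, "dz": -0.0001, "yaw": -4, "jaw": 0.3}, {"dx": 0, "dy": 0, "dz": -0.0003, "yaw": -10, "jaw": 0.3}, {"dx": 0, "dy": 0, "dz": -0.0005, "yaw": -16, "jaw": 0.3}, {"dx": 0, "dy": 0, "dz": -0.0008, "yaw": -23, "jaw": 0.3}, {"dx": 0, "dy": 0, "dz": -0.001, "yaw": -30, "jaw": 0.3}])

```text
clock: 12.3
eef_pos: [494.8, 227.3, 97.1]
tool_rot: [-3.14, -0.0, -1.23]
force: [0.7, -1.7, 3.2]
width: 54.2
gripper_force: 62.5
```

```bash
cat > s.py <<'E'
from cell import read_state
s=read_state()
for k in("clock","eef_pos","tool_rot","qpos","force","torque","width","gripper_force"):
    v=s[k];print(k,v.round(3).tolist() if hasattr(v,"round") and hasattr(v,"tolist") and getattr(v,"ndim",0) else v)
E
python3 s.py
```

```text
clock 12.3
eef_pos [494.798, 227.252, 97.135]
tool_rot [-3.14, -0.0, -1.23]
qpos [0.138, 0.913, -1.052, 1.915, 1.0, 0.956, 2.07]
force [0.692, -1.703, 3.179]
torque [-0.373, -0.177, 0.061]
width 54.24630905953297
gripper_force 62.46145214885473
```

arm_command(deltas=[{"dx": 0, "dy": 0, "dz": -0.0003, "yaw": -8, "jaw": 0.3}, {"dx": 0, "dy": 0, "dz": -0.0005, "yaw": -16, "jaw": 0.3}, {"dx": 0, "dy": 0, "dz": -0.0008, "yaw": -24, "jaw": 0.3}, {"dx": 0, "dy": 0, "dz": -0.0011, "yaw": -32, "jaw": 0.3}, {"dx": 0, "dy": 0, "dz": -0.0013, "yaw": -40, "jaw": 0.3}, {"dx": 0, "dy": 0, "dz": -0.0016, "yaw": -48, "jaw": 0.3}, {"dx": 0, "dy": 0, "dz": -0.0019, "yaw": -56, "jaw": 0.3}, {"dx": 0, "dy": 0, "dz": -0.002, "yaw": -60, "jaw": 0.3}])

```text
clock: 13.1
eef_pos: [494.2, 227.2, 95.1]
tool_rot: [-3.141, 0.001, -2.276]
force: [-0.4, -1.4, 3.7]
width: 54.4
gripper_force: 62.8
```

```bash
python3 s.py
```

```text
clock 13.1
eef_pos [494.2, 227.241, 95.123]
tool_rot [-3.141, 0.001, -2.276]
qpos [0.027, 0.812, -0.821, 1.92, 0.84, 0.795, 1.163]
force [-0.356, -1.395, 3.716]
torque [-0.244, 0.022, 0.011]
width 54.39963594560107
gripper_force 62.7622227743268
```

arm_command(deltas=[{"dx": 0, "dy": 0, "dz": -0.0003, "yaw": -8, "jaw": 0.3}, {"dx": 0, "dy": 0, "dz": -0.0005, "yaw": -16, "jaw": 0.3}, {"dx": 0, "dy": 0, "dz": -0.0008, "yaw": -24, "jaw": 0.3}, {"dx": 0, "dy": 0, "dz": -0.0011, "yaw": -32, "jaw": 0.3}, {"dx": 0, "dy": 0, "dz": -0.0013, "yaw": -40, "jaw": 0.3}, {"dx": 0, "dy": 0, "dz": -0.0016, "yaw": -48, "jaw": 0.3}, {"dx": 0, "dy": 0, "dz": -0.0019, "yaw": -56, "jaw": 0.3}, {"dx": 0, "dy": 0, "dz": -0.0021, "yaw": -64, "jaw": 0.3}, {"dx": 0, "dy": 0, "dz": -0.0024, "yaw": -72, "jaw": 0.3}, {"dx": 0, "dy": 0, "dz": -0.0027, "yaw": -80, "jaw": 0.3}, {"dx": 0, "dy": 0, "dz": -0.0029, "yaw": -88, "jaw": 0.3}, {"dx": 0, "dy": 0, "dz": -0.0032, "yaw": -96, "jaw": 0.3}, {"dx": 0, "dy": 0, "dz": -0.0035, "yaw": -104, "jaw": 0.3}, {"dx": 0, "dy": 0, "dz": -0.0037, "yaw": -112, "jaw": 0.3}, {"dx": 0, "dy": 0, "dz": -0.004, "yaw": -120, "jaw": 0.3}])

```text
clock: 14.6
eef_pos: [494.3, 227.7, 91.1]
tool_rot: [3.14, -0.0, 1.912]
force: [-0.4, 1.0, 3.1]
width: 54.3
gripper_force: 62.7
```

```bash
python3 s.py
```

```text
clock 14.6
eef_pos [494.318, 227.706, 91.082]
tool_rot [3.14, -0.0, 1.912]
qpos [-0.308, 0.69, -0.267, 1.932, 0.322, 0.559, -0.45]
force [-0.391, 1.037, 3.134]
torque [-0.028, 0.059, 0.052]
width 54.28225489539773
gripper_force 62.744170390069485
```

arm_command(deltas=[{"dx": 0, "dy": 0, "dz": -0.0003, "yaw": -8, "jaw": 0.3}, {"dx": 0, "dy": 0, "dz": -0.0005, "yaw": -16, "jaw": 0.3}, {"dx": 0, "dy": 0, "dz": -0.0008, "yaw": -24, "jaw": 0.3}, {"dx": 0, "dy": 0, "dz": -0.0011, "yaw": -32, "jaw": 0.3}, {"dx": 0, "dy": 0, "dz": -0.0013, "yaw": -40, "jaw": 0.3}, {"dx": 0, "dy": 0, "dz": -0.0016, "yaw": -48, "jaw": 0.3}])

```text
clock: 15.2
eef_pos: [494.8, 227.8, 89.5]
tool_rot: [3.14, -0.002, 1.074]
force: [-0.5, -0.2, 1.8]
width: 54.4
gripper_force: 62.7
```

```bash
python3 s.py
```

```text
clock 15.2
eef_pos [494.778, 227.818, 89.513]
tool_rot [3.14, -0.002, 1.074]
qpos [-0.458, 0.681, -0.039, 1.936, 0.049, 0.522, -1.027]
force [-0.5, -0.197, 1.825]
torque [0.011, -0.2, 0.059]
width 54.44034625336025
gripper_force 62.67700390890241
```

arm_command(deltas=[{"dx": 0, "dy": 0, "dz": -0.0001, "yaw": -4, "jaw": 0.3}, {"dx": 0, "dy": 0, "dz": -0.0003, "yaw": -8, "jaw": 0.3}, {"dx": 0, "dy": 0, "dz": -0.0004, "yaw": -12, "jaw": 0.3}, {"dx": 0, "dy": 0, "dz": -0.0005, "yaw": -16, "jaw": 0.3}])

```text
clock: 15.6
eef_pos: [495.0, 227.8, 89.0]
tool_rot: [3.14, -0.003, 0.798]
force: [1.5, -0.4, 2.1]
width: 54.6
gripper_force: 62.7
```

```bash
python3 s.py
```

```text
clock 15.6
eef_pos [494.971, 227.779, 89.039]
tool_rot [3.14, -0.003, 0.798]
qpos [-0.506, 0.683, 0.036, 1.938, -0.045, 0.518, -1.213]
force [1.485, -0.406, 2.094]
torque [-0.024, -0.196, -0.007]
width 54.567907585928786
gripper_force 62.70060187205672
```

arm_command(deltas=[{"dx": 0, "dy": 0, "dz": -0.0001, "yaw": -4, "jaw": 0.3}, {"dx": 0, "dy": 0, "dz": -0.0002, "yaw": -8, "jaw": 0.3}, {"dx": 0, "dy": 0, "dz": -0.0003, "yaw": -12, "jaw": 0.3}])

```text
clock: 15.9
eef_pos: [495.4, 227.8, 88.8]
tool_rot: [3.14, -0.004, 0.589]
force: [1.9, -0.0, 2.2]
width: 54.4
gripper_force: 62.7
```

```bash
python3 s.py
```

```text
clock 15.9
eef_pos [495.371, 227.766, 88.799]
tool_rot [3.14, -0.004, 0.589]
qpos [-0.543, 0.686, 0.092, 1.939, -0.116, 0.518, -1.353]
force [1.933, -0.022, 2.167]
torque [-0.12, -0.355, 0.051]
width 54.44261966500615
gripper_force 62.70622495561838
```

arm_command(deltas=[{"dx": 0, "dy": 0, "dz": -0.0001, "yaw": -4, "jaw": 0.3}, {"dx": 0, "dy": 0, "dz": -0.0002, "yaw": -8, "jaw": 0.3}])

```text
clock: 16.1
eef_pos: [496.0, 227.6, 88.8]
tool_rot: [3.14, -0.005, 0.449]
force: [2.6, -0.2, 3.2]
width: 54.5
gripper_force: 62.8
```

```bash
python3 s.py
```

```text
clock 16.1
eef_pos [496.011, 227.636, 88.768]
tool_rot [3.14, -0.005, 0.449]
qpos [-0.568, 0.688, 0.13, 1.939, -0.164, 0.519, -1.447]
force [2.568, -0.247, 3.217]
torque [-0.211, -0.631, 0.071]
width 54.481252062540094
gripper_force 62.75233257561922
```

arm_command(deltas=[{"dx": 0, "dy": 0, "dz": -0.0001, "yaw": -4, "jaw": 0.3}, {"dx": 0, "dy": 0, "dz": -0.0002, "yaw": -8, "jaw": 0.3}])

```text
clock: 16.3
eef_pos: [496.1, 227.3, 88.8]
tool_rot: [3.141, -0.005, 0.309]
force: [2.4, -1.4, 5.0]
width: 54.6
gripper_force: 63.0
```

```bash
python3 s.py
```

```text
clock 16.3
eef_pos [496.091, 227.314, 88.76]
tool_rot [3.141, -0.005, 0.309]
qpos [-0.592, 0.691, 0.168, 1.94, -0.212, 0.523, -1.54]
force [2.361, -1.372, 5.008]
torque [-0.433, -0.463, 0.081]
width 54.554279120177625
gripper_force 62.9725182428956
```

arm_command(deltas=[{"dx": 0, "dy": 0, "dz": 0, "yaw": -4, "jaw": 0.3}, {"dx": 0, "dy": 0, "dz": 0, "yaw": -8, "jaw": 0.3}])

```text
clock: 16.5
eef_pos: [496.1, 227.1, 88.7]
tool_rot: [3.141, -0.005, 0.169]
force: [2.1, -0.9, 4.3]
width: 54.7
gripper_force: 62.9
```

```bash
python3 s.py
```

```text
clock 16.5
eef_pos [496.091, 227.093, 88.746]
tool_rot [3.141, -0.005, 0.169]
qpos [-0.616, 0.694, 0.206, 1.941, -0.259, 0.527, -1.634]
force [2.113, -0.906, 4.3]
torque [-0.507, -0.46, 0.09]
width 54.66816944543285
gripper_force 62.88750261068344
```

arm_command(deltas=[{"dx": 0, "dy": 0, "dz": 0, "yaw": -4, "jaw": 0.3}, {"dx": 0, "dy": 0, "dz": 0, "yaw": -8, "jaw": 0.3}])

```text
clock: 16.7
eef_pos: [496.0, 226.9, 88.7]
tool_rot: [3.141, -0.005, 0.03]
force: [2.0, -2.2, 5.3]
width: 54.3
gripper_force: 62.9
```

```bash
python3 s.py
```

```text
clock 16.7
eef_pos [495.976, 226.901, 88.718]
tool_rot [3.141, -0.005, 0.03]
qpos [-0.64, 0.698, 0.243, 1.942, -0.306, 0.533, -1.728]
force [2.02, -2.204, 5.326]
torque [-0.66, -0.423, 0.224]
width 54.31271846001095
gripper_force 62.929020803421736
```

arm_command(deltas=[{"dx": 0, "dy": 0, "dz": 0, "yaw": -2, "jaw": 0.3}, {"dx": 0, "dy": 0, "dz": 0, "yaw": -2, "jaw": 0.3}])

```text
clock: 16.9
eef_pos: [495.9, 226.8, 88.7]
tool_rot: [3.141, -0.005, -0.003]
force: [2.9, -1.8, 4.8]
width: 54.5
gripper_force: 63.0
```

```bash
python3 s.py | grep -E "tor|eef|force|rot"
```

```text
eef_pos [495.92, 226.792, 88.689]
tool_rot [3.141, -0.005, -0.003]
force [2.914, -1.756, 4.844]
torque [-0.652, -0.428, 0.147]
gripper_force 62.96156745404005
```

arm_command(deltas=[{"dx": 0, "dy": 0, "dz": 0, "yaw": -2, "jaw": 0.3}, {"dx": 0, "dy": 0, "dz": 0, "yaw": -2, "jaw": 0.3}])

```text
clock: 17.1
eef_pos: [495.9, 226.7, 88.7]
tool_rot: [3.141, -0.004, -0.038]
force: [3.3, -2.0, 5.8]
width: 54.1
gripper_force: 63.0
```

```bash
python3 s.py | grep -E "tor|eef|force|rot"
```

```text
eef_pos [495.878, 226.726, 88.696]
tool_rot [3.141, -0.004, -0.038]
force [3.35, -2.034, 5.786]
torque [-0.697, -0.421, 0.002]
gripper_force 62.9666193947196
```

arm_command(deltas=[{"dx": 0, "dy": 0, "dz": 0, "yaw": -2, "jaw": 0.3}, {"dx": 0, "dy": 0, "dz": 0, "yaw": -4, "jaw": 0.3}])

```text
clock: 17.3
eef_pos: [495.7, 226.5, 88.7]
tool_rot: [3.142, -0.004, -0.108]
force: [2.8, -3.0, 6.6]
width: 54.3
gripper_force: 63.0
```

```bash
python3 s.py | grep -E "tor|eef|force|rot"
```

```text
eef_pos [495.726, 226.549, 88.692]
tool_rot [3.142, -0.004, -0.108]
force [2.795, -2.973, 6.643]
torque [-0.778, -0.308, 0.312]
gripper_force 62.99914760515094
```

arm_command(deltas=[{"dx": 0, "dy": 0, "dz": 0, "yaw": -2, "jaw": 0.3}, {"dx": 0, "dy": 0, "dz": 0, "yaw": -4, "jaw": 0.3}])

```text
clock: 17.5
eef_pos: [495.5, 226.5, 88.7]
tool_rot: [3.141, -0.004, -0.177]
force: [2.8, -1.7, 5.7]
width: 54.8
gripper_force: 63.0
```

```bash
python3 s.py | grep -E "tor|eef|force|rot"
```

```text
eef_pos [495.505, 226.492, 88.652]
tool_rot [3.141, -0.004, -0.177]
force [2.822, -1.746, 5.707]
torque [-0.853, -0.248, 0.402]
gripper_force 63.02660895511508
```

arm_command(deltas=[{"dx": 0, "dy": 0, "dz": 0, "yaw": -2, "jaw": 0.3}, {"dx": 0, "dy": 0, "dz": 0, "yaw": -4, "jaw": 0.3}])

```text
clock: 17.7
eef_pos: [495.3, 226.5, 88.6]
tool_rot: [3.141, -0.003, -0.246]
force: [1.7, -2.7, 6.2]
width: 54.4
gripper_force: 63.0
```

```bash
python3 s.py | grep -E "tor|eef|force|rot"
```

```text
eef_pos [495.333, 226.481, 88.636]
tool_rot [3.141, -0.003, -0.246]
force [1.667, -2.665, 6.192]
torque [-0.933, -0.091, 0.529]
gripper_force 63.02611609920859
```

arm_command(deltas=[{"dx": 0, "dy": 0, "dz": 0, "yaw": 0, "jaw": 0.3}, {"dx": 0, "dy": 0, "dz": 0, "yaw": 0, "jaw": 0.3}])

```text
clock: 17.9
eef_pos: [495.3, 226.5, 88.6]
tool_rot: [3.142, -0.003, -0.246]
force: [1.7, -2.6, 6.1]
width: 54.3
gripper_force: 63.0
```

```bash
python3 s.py
```

```text
clock 17.9
eef_pos [495.287, 226.504, 88.615]
tool_rot [3.142, -0.003, -0.246]
qpos [-0.688, 0.708, 0.319, 1.944, -0.398, 0.548, -1.916]
force [1.664, -2.628, 6.115]
torque [-0.961, -0.146, 0.187]
width 54.25088116038833
gripper_force 63.019311837852
```

arm_command(deltas=[{"dx": 0, "dy": 0, "dz": 0, "yaw": 0, "jaw": 0.3}])

```text
clock: 18.0
eef_pos: [495.3, 226.5, 88.6]
tool_rot: [3.142, -0.003, -0.246]
force: [0.9, -1.8, 5.3]
width: 54.0
gripper_force: 63.0
```

```bash
python3 s.py|grep tor
```

```text
torque [-0.908, -0.109, 0.199]
```

arm_command(deltas=[{"dx": 0, "dy": 0, "dz": 0, "yaw": -2, "jaw": 0.3}, {"dx": 0, "dy": 0, "dz": 0, "yaw": -4, "jaw": 0.3}])

```text
clock: 18.2
eef_pos: [495.1, 226.4, 88.6]
tool_rot: [3.141, -0.003, -0.316]
force: [1.9, -2.8, 5.9]
width: 54.5
gripper_force: 63.1
```

```bash
python3 s.py | grep -E "tor|eef|force|rot"
```

```text
eef_pos [495.104, 226.401, 88.608]
tool_rot [3.141, -0.003, -0.316]
force [1.892, -2.76, 5.937]
torque [-0.975, -0.016, 0.572]
gripper_force 63.070537615567446
```

arm_command(deltas=[{"dx": 0, "dy": 0, "dz": 0, "yaw": 0, "jaw": 0.3}])

```text
clock: 18.3
eef_pos: [495.1, 226.4, 88.6]
tool_rot: [3.141, -0.003, -0.316]
force: [1.1, -2.0, 7.1]
width: 54.3
gripper_force: 63.1
```

```bash
python3 s.py | grep -E "tor|eef|force|rot"
```

```text
eef_pos [495.115, 226.429, 88.602]
tool_rot [3.141, -0.003, -0.316]
force [1.127, -1.981, 7.058]
torque [-0.911, 0.024, 0.23]
gripper_force 63.06949697434902
```

arm_command(deltas=[{"dx": 0, "dy": 0, "dz": 0, "yaw": -2, "jaw": 0.3}])

```text
clock: 18.4
eef_pos: [495.1, 226.4, 88.6]
tool_rot: [3.141, -0.003, -0.35]
force: [-0.1, -2.5, 6.1]
width: 54.3
gripper_force: 63.1
```

```bash
python3 s.py | grep -E "tor|eef|force|rot"
```

```text
eef_pos [495.074, 226.377, 88.609]
tool_rot [3.141, -0.003, -0.35]
force [-0.133, -2.474, 6.06]
torque [-1.035, 0.037, 0.618]
gripper_force 63.08418374508619
```

arm_command(deltas=[{"dx": 0, "dy": 0, "dz": 0, "yaw": -2, "jaw": 0.3}])

```text
clock: 18.5
eef_pos: [495.0, 226.4, 88.6]
tool_rot: [3.141, -0.003, -0.385]
force: [1.0, -1.3, 6.9]
width: 54.8
gripper_force: 63.1
```

```bash
python3 s.py | grep -E "tor|eef|force|rot"; python3 -c "
from cell import *
for i in range(4): get_image('top');print(read_state()['torque'].round(3),read_state()['tool_rot'][2])"
```

```text
eef_pos [494.984, 226.389, 88.598]
tool_rot [3.141, -0.003, -0.385]
force [0.988, -1.313, 6.948]
torque [-0.993, 0.036, 0.654]
gripper_force 63.099102303385735
[-0.994  0.111  0.324] -0.3870208159936286
[-0.936  0.045  0.346] -0.38566398162453464
[-0.98   0.044  0.256] -0.3852978734064454
[-0.933  0.059  0.284] -0.38527168075714036
```

arm_command(deltas=[{"dx": 0, "dy": 0, "dz": 0, "yaw": -2, "jaw": 0.3}])

```text
clock: 18.8
eef_pos: [494.9, 226.4, 88.6]
tool_rot: [3.142, -0.003, -0.419]
force: [0.1, -1.9, 7.1]
width: 54.4
gripper_force: 63.1
```

```bash
cat > t.py <<'E'
from cell import *
print(read_state()['torque'].round(3),read_state()['force'].round(1))
for i in range(3): get_image('top');print(read_state()['torque'].round(3),read_state()['tool_rot'][2])
E
python3 t.py
```

```text
[-1.029  0.146  0.648] [ 0.1 -1.9  7.1]
[-0.966  0.108  0.414] -0.42173082994188293
[-0.97   0.166  0.307] -0.4203951483229298
[-0.993  0.021  0.264] -0.42016092516215964
```

arm_command(deltas=[{"dx": 0, "dy": 0, "dz": 0, "yaw": -2, "jaw": 0.3}])

```text
clock: 19.05
eef_pos: [494.8, 226.4, 88.6]
tool_rot: [3.142, -0.003, -0.454]
force: [0.6, -1.8, 6.7]
width: 54.4
gripper_force: 63.1
```

```bash
python3 t.py
```

```text
[-1.077  0.109  0.761] [ 0.6 -1.8  6.7]
[-1.009  0.131  0.418] -0.4563158677254233
[-1.024  0.135  0.361] -0.4550492026090365
[-0.96   0.157  0.396] -0.4547965347403786
```

arm_command(deltas=[{"dx": 0, "dy": 0, "dz": 0, "yaw": -0.5, "jaw": 0.3}, {"dx": 0, "dy": 0, "dz": 0, "yaw": -1, "jaw": 0.3}, {"dx": 0, "dy": 0, "dz": 0, "yaw": -1.5, "jaw": 0.3}])

```text
clock: 19.5
eef_pos: [494.8, 226.4, 88.6]
tool_rot: [3.141, -0.003, -0.48]
force: [0.9, -2.0, 6.8]
width: 54.5
gripper_force: 63.1
```

```bash
python3 t.py; python3 s.py|grep qpos
```

```text
[-1.094  0.119  0.703] [ 0.9 -2.   6.8]
[-0.993  0.181  0.595] -0.4802870866668949
[-1.025  0.114  0.636] -0.4799280740230547
[-1.006  0.169  0.666] -0.4798820249032003
qpos [-0.728, 0.719, 0.382, 1.945, -0.473, 0.564, -2.077]
```

Finger-tight; now half a turn back.

arm_command(deltas=[{"dx": 0, "dy": 0, "dz": 0, "yaw": 4, "jaw": 0.3}, {"dx": 0, "dy": 0, "dz": 0, "yaw": 10, "jaw": 0.3}, {"dx": 0, "dy": 0, "dz": 0.0001, "yaw": 17, "jaw": 0.3}, {"dx": 0, "dy": 0, "dz": 0.0003, "yaw": 24, "jaw": 0.3}, {"dx": 0, "dy": 0, "dz": 0.0005, "yaw": 32, "jaw": 0.3}, {"dx": 0, "dy": 0, "dz": 0.0008, "yaw": 40, "jaw": 0.3}, {"dx": 0, "dy": 0, "dz": 0.0011, "yaw": 48, "jaw": 0.3}, {"dx": 0, "dy": 0, "dz": 0.0013, "yaw": 56, "jaw": 0.3}])

```text
clock: 20.45
eef_pos: [493.8, 227.3, 88.9]
tool_rot: [3.141, -0.0, 0.501]
force: [1.3, -0.2, -2.6]
width: 54.2
gripper_force: 63.4
```

```bash
python3 s.py
```

```text
clock 20.45
eef_pos [493.826, 227.321, 88.925]
tool_rot [3.141, -0.0, 0.501]
qpos [-0.56, 0.686, 0.116, 1.941, -0.148, 0.522, -1.411]
force [1.289, -0.227, -2.607]
torque [-0.048, -0.176, -0.03]
width 54.20268013128777
gripper_force 63.408904764801264
```

arm_command(deltas=[{"dx": 0, "dy": 0, "dz": 0.0003, "yaw": 8, "jaw": 0.3}, {"dx": 0, "dy": 0, "dz": 0.0005, "yaw": 16, "jaw": 0.3}, {"dx": 0, "dy": 0, "dz": 0.0008, "yaw": 24, "jaw": 0.3}, {"dx": 0, "dy": 0, "dz": 0.0011, "yaw": 32, "jaw": 0.3}, {"dx": 0, "dy": 0, "dz": 0.0013, "yaw": 40, "jaw": 0.3}, {"dx": 0, "dy": 0, "dz": 0.0016, "yaw": 48, "jaw": 0.3}, {"dx": 0, "dy": 0, "dz": 0.0019, "yaw": 56, "jaw": 0.3}, {"dx": 0, "dy": 0, "dz": 0.0021, "yaw": 64, "jaw": 0.3}])

```text
clock: 21.25
eef_pos: [493.7, 227.4, 90.9]
tool_rot: [3.142, -0.0, 1.618]
force: [0.9, -0.6, -2.2]
width: 54.4
gripper_force: 63.5
```

```bash
python3 s.py
```

```text
clock 21.25
eef_pos [493.658, 227.389, 90.93]
tool_rot [3.142, -0.0, 1.618]
qpos [-0.36, 0.684, -0.187, 1.934, 0.228, 0.544, -0.655]
force [0.95, -0.579, -2.194]
torque [-0.001, -0.099, 0.042]
width 54.40816435836953
gripper_force 63.48254123702645
```

arm_command(deltas=[{"dx": 0, "dy": 0, "dz": 0.0003, "yaw": 8, "jaw": 0.3}, {"dx": 0, "dy": 0, "dz": 0.0005, "yaw": 16, "jaw": 0.3}, {"dx": 0, "dy": 0, "dz": 0.0008, "yaw": 24, "jaw": 0.3}, {"dx": 0, "dy": 0, "dz": 0.0011, "yaw": 32, "jaw": 0.3}, {"dx": 0, "dy": 0, "dz": 0.0013, "yaw": 40, "jaw": 0.3}, {"dx": 0, "dy": 0, "dz": 0.0016, "yaw": 48, "jaw": 0.3}, {"dx": 0, "dy": 0, "dz": 0.0019, "yaw": 56, "jaw": 0.3}, {"dx": 0, "dy": 0, "dz": 0.002, "yaw": 60, "jaw": 0.3}, {"dx": 0, "dy": 0, "dz": 0.002, "yaw": 60, "jaw": 0.3}])

```text
clock: 22.15
eef_pos: [493.6, 227.1, 92.9]
tool_rot: [3.141, -0.001, 2.659]
force: [0.7, -0.5, -1.4]
width: 54.2
gripper_force: 63.5
```

```bash
python3 s.py
```

```text
clock 22.15
eef_pos [493.552, 227.102, 92.885]
tool_rot [3.141, -0.001, 2.659]
qpos [-0.174, 0.718, -0.477, 1.927, 0.539, 0.626, 0.092]
force [0.708, -0.45, -1.438]
torque [0.067, -0.024, 0.028]
width 54.24125857635173
gripper_force 63.53790454566479
```

arm_command(deltas=[{"dx": 0, "dy": 0, "dz": 0, "yaw": 0, "jaw": 0.5}, {"dx": 0, "dy": 0, "dz": 0, "yaw": 0, "jaw": 1}, {"dx": 0, "dy": 0, "dz": 0, "yaw": 0, "jaw": 1}, {"dx": 0, "dy": 0, "dz": 0, "yaw": 0, "jaw": 1}, {"dx": 0, "dy": 0, "dz": 0, "yaw": 0, "jaw": 1}, {"dx": 0, "dy": 0, "dz": 0.01, "yaw": 0, "jaw": 1}, {"dx": 0, "dy": 0, "dz": 0.03, "yaw": 0, "jaw": 1}, {"dx": 0, "dy": 0, "dz": 0.06, "yaw": 0, "jaw": 1}, {"dx": 0, "dy": 0, "dz": 0.09, "yaw": 0, "jaw": 1}, {"dx": 0, "dy": 0, "dz": 0.11, "yaw": 0, "jaw": 1}, {"dx": 0, "dy": 0, "dz": 0.12, "yaw": 0, "jaw": 1}, {"dx": 0, "dy": 0, "dz": 0.12, "yaw": 0, "jaw": 1}, {"dx": 0, "dy": 0, "dz": 0.12, "yaw": 0, "jaw": 1}])

```text
clock: 23.45
eef_pos: [493.3, 226.7, 212.9]
tool_rot: [-3.141, -0.0, 2.658]
force: [0.3, -0.1, -0.3]
width: 85.5
gripper_force: 0.0
```

```bash
python3 -c "
from m import *
meas('w7',(493,227.4),114.8)
c=camera_params('wrist');d=np.load('pics/w7.npy');P=cloud(c,d);r=np.hypot(P[...,0]-493,P[...,1]-227);t=P[(d>0)&(abs(P[...,2]-115)<5)&(r<27)&(r>17)]
A=np.c_[t[:,:2]-t[:,:2].mean(0),np.ones(len(t))];print(np.linalg.lstsq(A,t[:,2],rcond=None)[0])
b=P[(d>0)&(abs(P[...,2]-74.5)<4)&(r>45)&(r<65)];print('cover',np.median(b[:,2]))
"
```

```text
23.45 [493.28977864 226.65148405 212.86821193] [-3.14057117e+00 -4.25193249e-04  2.65838780e+00] [-0.088  0.556 -0.597  1.827  0.395  0.881  0.216] [ 0.3 -0.1 -0.3] [-0.021  0.03  -0.024]
ring 114.0 103 [492.  228.1] 10.9 [492.4 228. ] [19.8 20.3]
ring 114.0 237 [493.1 226.9] 28.0 [493.1 226.9] [55.  55.3]
ring 114.0 153 [493.4 227. ] 16.7 [493.2 226.9] [30.6 33.1]
tip 116 183 [507.6 210.7] 11.0 [507.3 210.6] [ 8.5 19.5]
tip 116 103 [513.1 229.1] 6.1 [514.  229.3] [ 7.8 10.1]
tip 116 775 [492.7 227.1] 27.5 [491.  228.2] [45.5 48.3]
[-1.00272142e-02  2.27955223e-03  1.13548507e+02]
cover 73.98591218508403
```

View pics/w7.png

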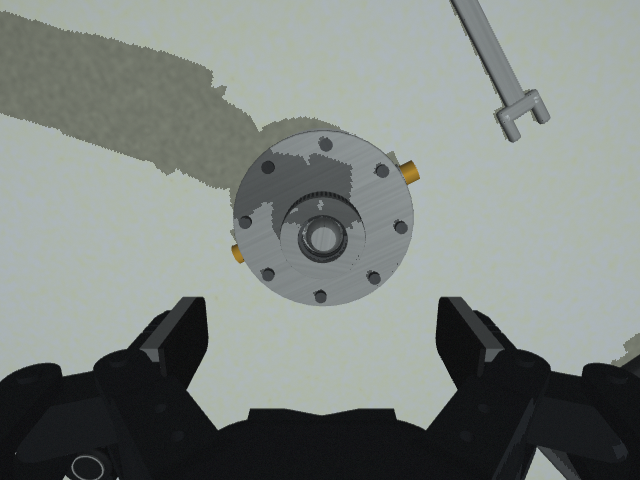

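The ring (centre (322,230)) sits level and centred on the stud, about 4 mm above the shoulder, and the gripper is clear of it.

```bash
python3 -c "
from cell import *
print(finish_job())"
```

```text
the job is handed in; nothing more can be done
None
```

The job is handed in at about 23.5 s: the ring gauge was screwed to the shoulder, backed off half a turn and left level on the thread about 4 mm above the shoulder, but its last tightening step held about 0.63 Nm, just over the 0.55 Nm finger-tight limit (an estimated 39 N on the shoulder, under the 60 N limit).

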